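# Check the open-bay transmission meter with its green glass reference cell

### The arm

A 6-joint arm with a two-finger parallel gripper is mounted at the origin on the work surface. World frame = base frame: x ahead of the robot, y to its left, z up, the work surface at z = 0. Lengths are in m, angles in rad, forces in N, time in s.
With the tool pointing down it reaches from about 0.3 to 0.775 m from the base axis. Payload 14.6 kg.
Tool frame: the origin (TCP) lies at the very end of the fingers, on their centre line; the grasp point (between the pads) lies 19 mm behind it; z points along the fingers, y is the line along which they close (so a half turn about z gives the same grasp; the last joint's range is limited). The gripper opens to 94 mm and grips with 3 to 60 N. Pads are 16 mm wide; open, the fingers measure 119 mm over their backs; the gripper's body (75 mm by 177 mm) begins 78 mm behind the grasp point.
Start: joints at [-0.067, 0.3, 1.521, -0, 1.321, -0.067], TCP at [0.55, -0, 0.205] pointing down, gripper open.
Joint ranges: [-3.03, 3.03], [-0.79, 2.21], [0.23, 2.52], [-1.04, 4.18], [0, 3.07], [-2.55, 2.55]. Speed limits (rad/s): [2.22, 2.22, 2.57, 3.14, 3.14, 3.14].

### API

Orientations are given as [roll, pitch, yaw] about the fixed x, y, z axes, in that order (R = Rz(yaw) Ry(pitch) Rx(roll)).
In Python, from station import ctrl gives the robot as it stands.
- The arm moves only by the tool move_arm, never from a script. Its argument "increments" is a list of rows, each a list of 7 numbers: the opening, from 0 (shut) to 1 (fully open), then the shift along the tool's x, y, z in units of 50 mm (1.0 is 50 mm), then the turn, a rotation vector about the tool's x, y, z in rad. In form: [[claw, tx, ty, tz, rx, ry, rz], ...]. A call has 1 to 20 rows; each row shifts and turns the commanded pose from where the row before left it, along the tool's axes as they then stand; what a row does not reach is not made up. A row lasts 1/10 s, in which the tool goes at most 50 mm and 8.59 degrees, less where a joint would pass 70% of its speed; a pose out of reach is approached as far as the arm can. A call is refused whole if a number of a shift passes 1 or a number of a turn 0.15, either way. A call with a gripper value outside its range is refused whole. The fingers move at their own pace and stop on an object; "force" is the grip in N (left out, the last holds). Time passes only in rows, so rows that do not move let the fingers close. It gives the time, the measured TCP pose, the force, the opening and the grip force at its end, in the units of the state.
- ctrl.get_obs(): the state, without advancing time (a new reading comes with each control period).
- ctrl.camera(name): name is "scene" or "side" or "wrist"; returns a dict with "color" (400x640x3 uint8, blue, green, red), "K" (3x3 intrinsics, pixels), "distortion" ([k1, k2, p1, p2, k3] as OpenCV has them; the pictures are not rectified), "pose" (4x4, takes a point from camera to world coordinates); the wrist camera has in their place "tool_from_camera" (4x4, takes a point from camera to tool coordinates, whose origin is the TCP and whose axes are the flange's). Camera axes: x right, y down, z forward; pixel columns grow to the right and rows downward; lengths in m; the calibration is good to about 2 mm. A picture is of the moment at which its call begins: read the wrist's pose just before it. There is no depth.
- ctrl.hand_in(): hands the job in; it is judged then, once.
Trained networks look in a picture, given as the dict that the camera call returned (one of the last four; its "shot" number tells which), for a name from the list of things; names that differ only in an ending like _2 or _b are one class to them, and where a whole thing is asked for, a point or a joint stands for the part that bears it (a point fixed in the world has none). Each returns a list of dicts, best first, with "conf" (0 to 1); they miss things now and then, are a little off and sometimes report something else, mostly with a low value. They report only what shows in the picture. A call takes as long as a camera call. They do not tell look-alikes from the thing itself.
- ctrl.cut_out(name, picture): "mask" (400x640 bool, what is visible of it) and "centre" ([row, column] in pixels, amid what is visible of it).
The state is a dict: "time_s": time; "qpos": joint angles; "joint_vel": joint speeds; "tau": joint torques, N m; "ee_pos": TCP position; "eef_rot": TCP orientation; "force": force on the tool from outside, world axes, zero at the start; "moment": the same for the moment, N m; "grip_width": finger opening in m; "grip_force": force on a finger pad.
Only numpy, scipy, OpenCV 4.12 (cv2) and the standard library are available. Lean on these libraries where they do the work, as an engineer would, in place of code of your own. Each camera call takes 0.05 s, during which the arm holds its last target. There are 200 camera calls.

### The job

Zero the open-bay transmission meter on its empty light path by pressing the blue button fully down and letting it come back up. Then pick the green reference cell out of the rack by its frosted sides only, never touching its clear windows with the fingers, and hold it upright and still in the meter's beam, midway between lamp and receiver, with the beam passing squarely through the middle of its two clear windows and the cell touching no part of the meter. Finish while holding it there, and leave the amber and smoke-grey cells, the jar and the beaker where they are.

Things in the scene. Friction and masses are not known exactly. Their poses are not given: they have to be found in the camera images.
- meter: Transmission meter, off-white, fixed, 220 (x) by 360 (y) mm. Origin: centre of its underside on the bench; z up, -x its front. Plinth top 30 mm up; lamp housing (+y) and receiver housing (-y) 105 mm tall, x -30 to 105, |y| 65 to 175 mm; open bay between them with a black floor and a white cross under the beam's middle. Front deck: low display panel (+y), 45 mm high, and blue button (-y).
- beam (a point): The middle of the light path, midway between lamp and receiver on the beam axis, 80 mm above the bench, at (35, 0, 80) mm in the meter's frame; axes as the meter's, the 6 mm wide beam runs along y. A black barrel of radius 17 mm sticks out of each housing along the beam, its face 50 mm from this point.
- zero_button_top (a point): Centre of the top of the blue zero button, 28 mm across, in a grey collar 44 mm across; its top is 52 mm above the bench when up; nothing overhangs it. It moves straight down 6 mm and stays 4 mm proud of the collar when fully down.
- zero_button (a joint): Travel of the zero button in m: 0 up, 0.006 fully down. A spring brings it back; it starts to move at about 1.5 N and takes 5 N to be fully down.
- rack: White cell rack, fixed: 60 mm (x) by 180 mm (y) by 26 mm high. Origin: centre of its underside, on the bench; z up. Three square wells in a row along y, 54 mm apart, 27 mm wide and 20 mm deep, each holding one upright reference cell; which cell stands in which well varies.
- green_cell_center (a point): Centre (half-way up) of the green cell, solid glass 25 x 25 x 60 mm, about 90 g, z up along it. The faces across its x axis (pale, matt, 25 mm apart, 23.5 mm wide) are frosted: grip here. The faces across y (deep green, polished, 25 mm apart) are the clear windows. In the rack its axes are parallel to the rack's; its foot is 6 mm above the bench and 40 mm of it stands above the rack.
- green_window: The polished green glass of the green cell between its frosted sides, with the two clear windows across y (no fingers here). Origin: centre of the cell's underside; axes as the cell's.
- green_cell: The whole green cell with its frosted sides and glass; origin at the centre of its underside, axes as at its centre.
- amber_cell_center (a point): Centre of the amber cell, same size and shape as the green one, in another well of the rack; leave alone.
- smoke_cell_center (a point): Centre of the smoke-grey cell, same size and shape, in another well of the rack; leave alone.
- bottle: Loose amber glass jar with a blue cap, 60 mm across, 110 mm tall, standing on the bench; origin at the centre of its underside; leave alone.
- beaker: Loose empty glass beaker, 64 mm across the rim, 85 mm tall, standing on the bench; origin at the centre of its underside; leave alone.
There are look-alikes about, which are no part of the job. Of the things like the rack, leave any that is brown or turquoise; of the rest the smaller one is meant.

How it is judged:
On the way, in this order (a step that is already met when the one before it is completed fails the run):
1. the zero button is fully down while the light path is empty (value of joint zero_button above 0.005 m and distance between green_cell_center and beam above 0.08 m), for 0.05 s.
2. the zero button has come back up (value of joint zero_button below 0.001 m), for 0.1 s.
3. the green cell is lifted out of the rack in the fingers (height (world z) of green_cell_center above 0.065 m and contact force between the fingers and green_cell above 1 N and contact force between green_cell and rack below 0.05 N), for 0.2 s.
At the end, for the whole second after the job is handed in: The fingers hold the green cell in the light path, carried by nothing else and still (under 20 mm/s): its centre within 6 mm of the beam axis sideways, 15 mm in height and 25 mm of the middle along the beam, upright and with its windows square to the beam within 0.12 rad; the button is up (contact force between the fingers and green_cell above 1 N and x of green_cell_center in the frame of beam between -0.006 and 0.006 m and y of green_cell_center in the frame of beam between -0.025 and 0.025 m and z of green_cell_center in the frame of beam between -0.015 and 0.015 m and angle between the y axis of green_cell_center and the y axis of beam, either way round below 0.12 rad and angle between green_cell_center's own z axis and vertical below 0.12 rad and contact force between green_cell and meter below 0.05 N and contact force between green_cell and rack below 0.05 N and linear speed of green_cell below 0.02 m/s and value of joint zero_button below 0.001 m); the arm keeps its last pose, push and grip.
It fails at once if the fingers touch the clear windows of the green cell (contact force between the fingers and green_window above 0.5 N).
It fails at once if the green cell touches the meter (contact force between green_cell and meter above 0.5 N).
It fails at once if the meter is zeroed again with the cell in the light path (value of joint zero_button above 0.003 m and distance between green_cell_center and beam below 0.05 m).
It fails at once if another cell is moved by more than 15 mm (distance of any of amber_cell_center, smoke_cell_center from where it was at the start of the episode above 0.015 m).
It fails at once if the jar or the beaker is moved by more than 20 mm (distance of any of bottle, beaker from where it was at the start of the episode above 0.02 m).
It also fails if it takes over 54 s, if anything falls off the work surface, if the arm or the gripper's body presses on something with over 40 N, if the wrist force passes 120 N, or if a joint passes its speed limit or range.

## Working session

There is one attempt and no reset: what is moved stays moved. The work goes in short steps, Python scripts to look and compute and a tool call to move; the robot and the scene stay as the last step left them, time stands still between calls to the robot, and variables do not carry over. Pictures are saved under pics/ and viewed, at most 12 in all, crops included, and the job is handed in when it is done.

Besides the shell and the picture viewer there is one more tool, called after "Call:" in YAML: its name, and indented under it one key for each argument. move_arm: Moves the arm, as the interface text tells. Its arguments: {"type":"object","properties":{"increments":{"type":"array","items":{"type":"array","items":{"type":"number"}}},"force":{"type":"number"}},"required":["increments"]}

```bash
mkdir -p pics
cat > h.py <<'E'
import numpy as np, cv2, pickle
from station import ctrl
from scipy.spatial.transform import Rotation as R
def wpose(p,o):
    if "pose" in p: return np.array(p["pose"])
    T=np.eye(4);T[:3,:3]=R.from_euler("xyz",o["eef_rot"]).as_matrix();T[:3,3]=o["ee_pos"]
    return T@np.array(p["tool_from_camera"])
def shoot(n):
    o=ctrl.get_obs();p=ctrl.camera(n);return p,wpose(p,o)
def ray(p,T,u,v):
    x=cv2.undistortPoints(np.array([[[u,v]]],float),np.array(p["K"]),np.array(p["distortion"]))[0,0]
    return T[:3,3],T[:3,:3]@np.array([x[0],x[1],1])
def onz(p,T,u,v,z):
    c,d=ray(p,T,u,v);return c+d*(z-c[2])/d[2]
def proj(p,T,X):
    Ti=np.linalg.inv(T);return cv2.projectPoints(np.atleast_2d(X).astype(float),cv2.Rodrigues(Ti[:3,:3])[0],Ti[:3,3],np.array(p["K"]),np.array(p["distortion"]))[0][:,0]
E
cat > a.py <<'E'
from h import *
ims=[]
for n in ["scene","side"]:
    p,T=shoot(n);cv2.imwrite(f"pics/{n}.png",p["color"])
    print(n,T[:3,3].round(3))
    for k in ["zero_button_top","rack","green_cell","green_cell_center","meter"]:
        for d in ctrl.cut_out(k,p)[:3]:
            v,u=d["centre"];print(k,round(d["conf"],2),round(u),round(v),d["mask"].sum(),onz(p,T,u,v,.04).round(3))
E
python3 a.py
```

```text
scene [0.898 0.47  0.749]
zero_button_top 0.43 423 286 124 [0.455 0.09  0.04 ]
rack 0.88 337 207 736 [ 0.495 -0.227  0.04 ]
rack 0.77 423 186 1055 [ 0.23  -0.194  0.04 ]
rack 0.75 290 165 896 [ 0.528 -0.469  0.04 ]
green_cell 0.56 360 207 144 [ 0.44  -0.201  0.04 ]
green_cell_center 0.43 362 203 177 [ 0.426 -0.213  0.04 ]
meter 0.94 406 334 16474 [0.559 0.17  0.04 ]
side [-0.088 -1.012  0.936]
zero_button_top 0.39 254 151 56 [0.47  0.095 0.04 ]
rack 0.8 254 257 2854 [ 0.231 -0.288  0.04 ]
rack 0.78 390 254 1726 [ 0.506 -0.498  0.04 ]
rack 0.62 321 217 1047 [ 0.452 -0.282  0.04 ]
green_cell 0.61 302 205 192 [ 0.438 -0.209  0.04 ]
green_cell_center 0.72 300 199 155 [ 0.451 -0.187  0.04 ]
meter 0.9 261 137 5296 [0.53  0.152 0.04 ]
meter 0.74 317 210 147 [ 0.46  -0.251  0.04 ]
```

View pics/scene.png

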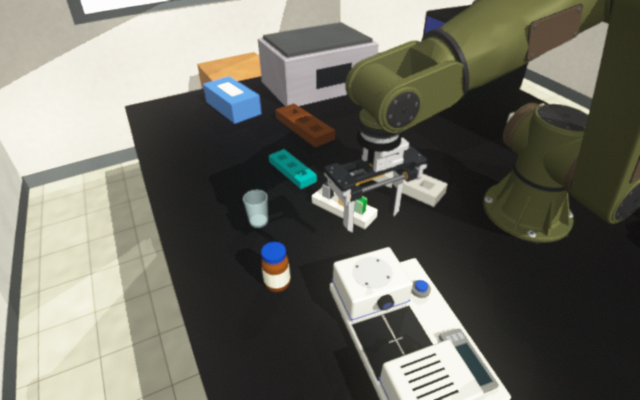

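View pics/side.png

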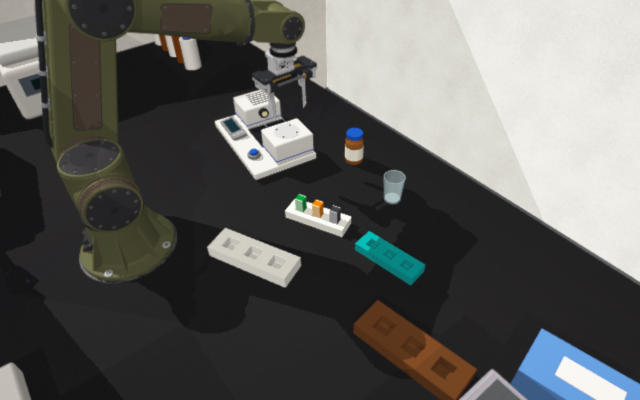

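Rack candidates in the side picture are small white with cells (318,216), larger off-white and empty (254,257), turquoise (390,257) and brown (415,345). I choose the small white one, which has the green cell at (301,203), amber at (318,208) and smoke at (335,214). The button is at (254,153). Next is a wrist look.

```bash
cat > b.py <<'E'
from h import *
o=ctrl.get_obs();print(o["ee_pos"],o["eef_rot"],o["qpos"])
p,T=shoot("wrist");cv2.imwrite("pics/w1.png",p["color"]);print(np.array(p["tool_from_camera"]).round(3),p["K"])
print(onz(p,T,320,200,.03))
ps,Ts=shoot("side");pc,Tc=shoot("scene")
def tri(k):
    A=np.zeros((3,3));b=np.zeros(3)
    for q,t in((ps,Ts),(pc,Tc)):
        d=ctrl.cut_out(k,q)
        if not d: print("none");continue
        v,u=d[0]["centre"];c,r=ray(q,t,u,v);r/=np.linalg.norm(r);P=np.eye(3)-np.outer(r,r);A+=P;b+=P@c
    return np.linalg.solve(A,b)
for k in["zero_button_top","bottle","beaker","green_cell","amber_cell_center","smoke_cell_center"]:print(k,tri(k).round(3))
E
python3 b.py
```

```text
[5.49971444e-01 1.36882657e-05 2.05426729e-01] [-3.14153764e+00  1.93946414e-06  1.57082496e+00] [-6.65704805e-02  2.99901824e-01  1.52104216e+00 -5.77574217e-06
  1.32070343e+00 -6.65976864e-02]
[[-0.    -0.96  -0.28   0.082]
 [ 1.    -0.    -0.    -0.001]
 [-0.    -0.28   0.96  -0.179]
 [ 0.     0.     0.     1.   ]] [[358.43850964   0.         321.90486542]
 [  0.         358.43850964 205.5496248 ]
 [  0.           0.           1.        ]]
[ 0.54740757 -0.0157723   0.03      ]
zero_button_top [ 0.477 -0.085 -0.103]
bottle [ 0.72  -0.101  0.053]
beaker [ 0.686 -0.317  0.061]
green_cell [ 0.44  -0.202  0.042]
amber_cell_center [ 0.448 -0.225  0.036]
none
smoke_cell_center [-0.296 -1.269  1.26 ]
```

View pics/w1.png

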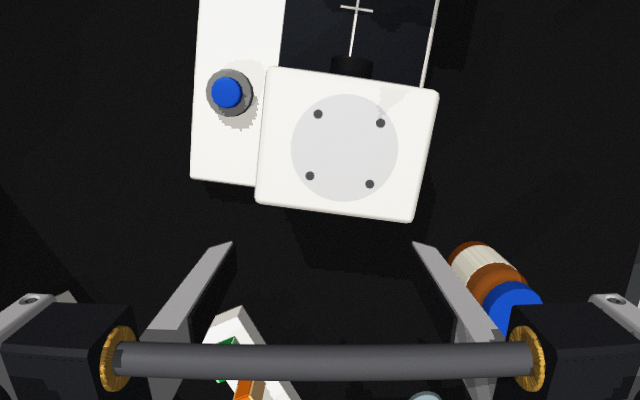

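The wrist shows the button at (226,92), the cross at (357,8), the receiver housing's top corners at (271,66), (439,91), (413,222) and (256,200), and a green cell at the lower left (227,346).

```bash
cat > c.py <<'E'
from h import *
from scipy.optimize import least_squares
p,T=shoot("wrist")
b=onz(p,T,226,92,.052);print("button",b)
M=np.array([[-.030,-.065,.105],[.105,-.065,.105],[.105,-.175,.105],[-.030,-.175,.105],[.035,0,.03]])
uv=np.array([[271,66],[439,91],[413,222],[256,200],[357,8]],float)
def w(x,P): 
    c,s=np.cos(x[2]),np.sin(x[2]);return np.c_[x[0]+c*P[:,0]-s*P[:,1],x[1]+s*P[:,0]+c*P[:,1],P[:,2]]
r=least_squares(lambda x:(proj(p,T,w(x,M))-uv).ravel(),[.5,.17,0])
print(r.x,r.fun.round(1));print("beam",w(r.x,np.array([[.035,0,.08]])))
E
python3 c.py
```

```text
button [0.46335659 0.09085925 0.052     ]
[ 0.54710238  0.17060188 -0.13894126] [-4.6 -3.7  5.5 -1.7  2.1  3.7 -3.1  4.1  0.5 -0.3]
beam [[0.58176509 0.16575456 0.08      ]]
```

Call:
move_arm:
  increments:
    - [0,0.35,-0.35,0,0,0,0]
    - [0,0.4,-0.35,0,0,0,0]
    - [0,0.4,-0.35,0,0,0,0]
    - [0,0.35,-0.35,0,0,0,0]
    - [0,0.32,-0.34,0.4,0,0,0]
    - [0,0,0,0.6,0,0,0]
    - [0,0,0,0.6,0,0,0]
    - [0,0,0,0.6,0,0,0]
    - [0,0,0,0.2,0,0,0]
    - [0,0,0,0,0,0,0]
    - [0,0,0,0,0,0,0]
  force: 10

```text
time_s: 2.5
ee_pos: [0.4637, 0.0911, 0.0866]
eef_rot: [3.14, -0.0, 1.571]
force: [-0.7, 0.3, 0.1]
grip_width: 0.0091
grip_force: 0.0
```

```bash
cat > d.py <<'E'
from h import *
p,T=shoot("wrist");c=p["color"].copy()
o=ctrl.get_obs();q=np.array(o["ee_pos"]);q[2]=.052
a=proj(p,T,[q,[.4634,.0909,.052]]);print(a)
for u,v in a: cv2.circle(c,(int(u),int(v)),3,(0,0,255),-1)
cv2.imwrite("pics/w2.png",c)
E
python3 d.py
```

```text
[[322.93364202 234.74754026]
 [322.35759545 234.99970982]]
```

View pics/w2.png

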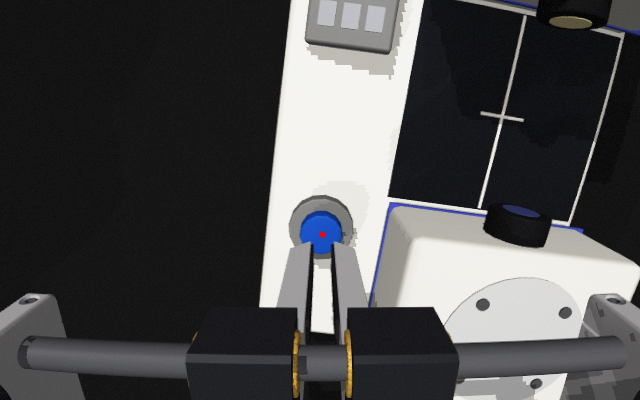

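The button, at (321,233), is under the fingers. The floor cross shows at (503,117). I press now.

Call:
move_arm:
  increments:
    - [0,0,0,0.4,0,0,0]
    - [0,0,0,0.25,0,0,0]
    - [0,0,0,0.1,0,0,0]
    - [0,0,0,0.04,0,0,0]
    - [0,0,0,0.04,0,0,0]
    - [0,0,0,0,0,0,0]

```text
time_s: 3.15
ee_pos: [0.4633, 0.091, 0.0459]
eef_rot: [3.141, 0.0, 1.571]
force: [-9.7, -1.3, 23.5]
grip_width: 0.0006
grip_force: 11.8
```

```bash
cat > e.py <<'E'
from h import *
p,T=shoot("wrist")
print("cross",onz(p,T,503,117,.03))
E
python3 -c "
from h import *
o=ctrl.get_obs();print(o['ee_pos'],o['force'],o['grip_width'])"
```

```text
[0.4632532  0.09102422 0.04585889] [-9.6839653  -1.29560793 23.48735507] 0.0005620572667033013
```

Call:
move_arm:
  increments:
    - [0,0,0,-0.2,0,0,0]
    - [0,0,0,-0.6,0,0,0]
    - [0,0,0,-0.8,0,0,0]
    - [0,0,0,-0.8,0,0,0]
    - [0,0,0,-0.8,0,0,0]
    - [0,0,0,0,0,0,0]

```text
time_s: 3.75
ee_pos: [0.4649, 0.0913, 0.2095]
eef_rot: [3.133, -0.001, 1.571]
force: [0.7, -0.5, 0.6]
grip_width: 0.0007
grip_force: 0.0
```

```bash
cat > f.py <<'E'
from h import *
p,T=shoot("wrist");cv2.imwrite("pics/w3.png",p["color"])
for d in ctrl.cut_out("zero_button_top",p)[:2]:
    v,u=d["centre"];print(d["conf"],u,v,onz(p,T,u,v,.048))
E
python3 f.py
```

```text
0.66 318.1 188.9 [0.46196875 0.09073748 0.048     ]
```

View pics/w3.png

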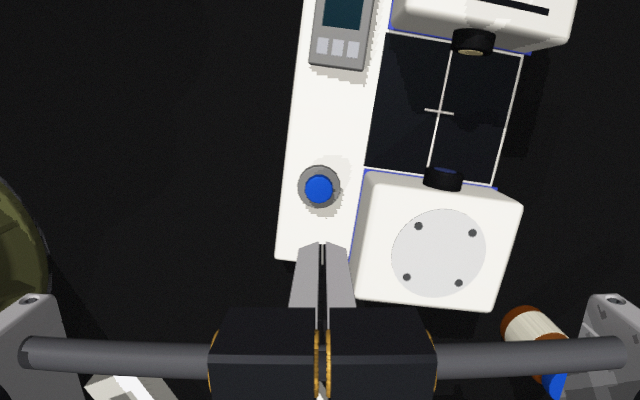

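Call:
move_arm:
  increments:
    - [1,-0.4,0,0,0,0,0]
    - [1,-0.8,0,-0.2,0,0,0]
    - [1,-0.8,-0.1,-0.2,0,0,0]
    - [1,-0.8,-0.1,0,0,0,0]
    - [1,-0.8,-0.1,0,0,0,0]
    - [1,-0.8,0,0,0,0,0]
    - [1,-0.8,0,0,0,0,0]
    - [1,-0.6,0,0,0,0,0]
    - [1,0,0,0,0,0,0]
    - [1,0,0,0,0,0,0]

```text
time_s: 4.85
ee_pos: [0.4475, -0.199, 0.2226]
eef_rot: [-3.139, -0.001, 1.57]
force: [-0.4, 0.3, -0.4]
grip_width: 0.077
grip_force: 0.0
```

```bash
cat > g.py <<'E'
from h import *
o=ctrl.get_obs();print(o["ee_pos"],o["grip_width"])
p,T=shoot("wrist");cv2.imwrite("pics/w4.png",p["color"])
for k,z in[("green_cell_center",.066),("green_cell",.05),("amber_cell_center",.05),("smoke_cell_center",.05),("rack",.026)]:
  for d in ctrl.cut_out(k,p)[:2]:
    v,u=d["centre"];print(k,round(d["conf"],2),round(u),round(v),onz(p,T,u,v,z).round(4),cv2.minAreaRect(np.argwhere(d["mask"])[:,::-1].astype(np.float32)))
E
python3 g.py
```

```text
[ 0.447485   -0.19896688  0.22262827] 0.0770233252253528
green_cell_center 0.73 312 188 [ 0.437  -0.1973  0.066 ] ((313.3999938964844, 188.30003356933594), (32.199378967285156, 29.96331214904785), 63.43495178222656)
green_cell_center 0.47 485 3 [ 0.5896 -0.0303  0.066 ] ((477.0, 4.5), (9.0, 64.0), 90.0)
green_cell 0.73 534 283 [ 0.6868 -0.3114  0.05  ] ((537.9717407226562, 288.24810791015625), (92.78468322753906, 49.43446350097656), 30.465543746948242)
green_cell 0.62 312 190 [ 0.4362 -0.2035  0.05  ] ((313.5000305175781, 188.0), (32.64659118652344, 30.410520553588867), 63.43495178222656)
amber_cell_center 0.97 336 234 [ 0.4612 -0.2509  0.05  ] ((336.0, 233.5), (34.882659912109375, 29.06888198852539), 63.43495178222656)
smoke_cell_center 0.63 309 176 [ 0.4335 -0.1886  0.05  ] ((309.0000305175781, 177.00001525878906), (8.049844741821289, 19.677398681640625), 63.43495178222656)
smoke_cell_center 0.55 355 272 [ 0.4826 -0.2948  0.05  ] ((355.8343200683594, 274.90234375), (37.69231414794922, 27.615388870239258), 67.38013458251953)
rack 0.94 332 211 [ 0.4571 -0.2328  0.026 ] ((332.5450744628906, 222.55018615722656), (158.45997619628906, 57.708736419677734), 64.75946807861328)
rack 0.9 372 384 [ 0.5125 -0.4698  0.026 ] ((368.3859558105469, 363.86065673828125), (77.17988586425781, 48.03696823120117), 82.4605484008789)
```

View pics/w4.png

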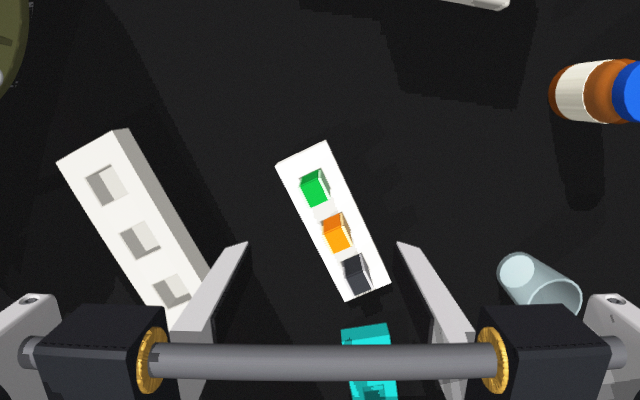

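The wrist view shows the small white rack with the green cell at (313,188), amber at (336,234) and smoke at (355,274). The jar (595,92) and beaker (538,285) are clear of it. I fit the rack pose from its corners and check with a close crop.

```bash
cat > i.py <<'E'
from h import *
from scipy.optimize import least_squares
p,T=shoot("wrist")
def w(x,P): 
    c,s=np.cos(x[2]),np.sin(x[2]);return np.c_[x[0]+c*P[:,0]-s*P[:,1],x[1]+s*P[:,0]+c*P[:,1],P[:,2]]
M=np.array([[-.03,.09,.026],[.03,.09,.026],[.03,-.09,.026],[-.03,-.09,.026]])
uv=np.array([[275,165],[326,140],[391,284],[345,301]],float)
r=least_squares(lambda x:(proj(p,T,w(x,M))-uv).ravel(),[.46,-.24,.47])
print("rack",r.x,r.fun.round(1))
g=w(r.x,np.array([[0,.054,.036]]));print("green",g)
c=p["color"][120:320,220:440].copy();c=cv2.resize(c,None,fx=3,fy=3,interpolation=cv2.INTER_CUBIC)
a=.0125;pts=[]
for z in(.026,.066): pts.append(w(r.x,np.array([[sx*a,.054+sy*a,z] for sx,sy in((-1,-1),(1,-1),(1,1),(-1,1))])))
for P in pts+[w(r.x,M)]:
    q=(proj(p,T,P)-[220,120])*3;cv2.polylines(c,[q.round().astype(int)],True,(0,0,255),1)
cv2.imwrite("pics/crop.png",c)
E
python3 i.py
```

```text
rack [ 0.46334071 -0.2510548   0.43751009] [ 0.4  0.5  0.6  1.5 -0.3 -2.3 -0.8 -0.2]
green [[ 0.44046169 -0.20214109  0.036     ]]
```

View pics/crop.png

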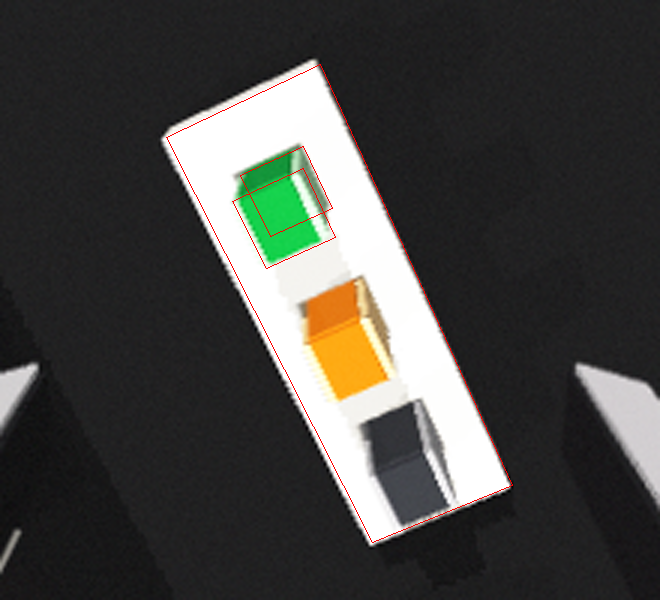

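The choice holds: deep green windows face along the row and the pale frosted sides lie across it. I turn by 0.44, hover and look.

Call:
move_arm:
  increments:
    - [0.6,-0.06,-0.14,0,0,0,0]
    - [0.6,0,0,0,0,0,-0.147]
    - [0.6,0,0,0,0,0,-0.147]
    - [0.6,0,0,0.4,0,0,-0.146]
    - [0.6,0,0,0.8,0,0,0]
    - [0.6,0,0,0.8,0,0,0]
    - [0.6,0,0,0.4,0,0,0]
    - [0.6,0,0,0,0,0,0]
    - [0.6,0,0,0,0,0,0]

```text
time_s: 6.1
ee_pos: [0.4411, -0.2022, 0.1048]
eef_rot: [3.141, 0.0, 2.011]
force: [0.9, -0.3, 0.4]
grip_width: 0.0569
grip_force: 0.0
```

```bash
cat > j.py <<'E'
from h import *
o=ctrl.get_obs();E=np.array(o["ee_pos"]);Rt=R.from_euler("xyz",o["eef_rot"]).as_matrix();print(E,o["eef_rot"],o["grip_width"])
p,T=shoot("wrist");c=p["color"].copy()
a=.0125;P=[E+Rt@[sx*a,sy*a,0] for sx,sy in((-1,-1),(1,-1),(1,1),(-1,1))];P=np.array(P);P[:,2]=.066
cv2.polylines(c,[proj(p,T,P).round().astype(int)],True,(0,0,255),1)
cv2.imwrite("pics/w5.png",cv2.resize(c[150:350,200:440],None,fx=3,fy=3)[:600])
E
python3 j.py
```

```text
[ 0.44110396 -0.20223741  0.10483116] [3.14127821e+00 4.93312317e-04 2.01079856e+00] 0.056881572520848314
```

View pics/w5.png

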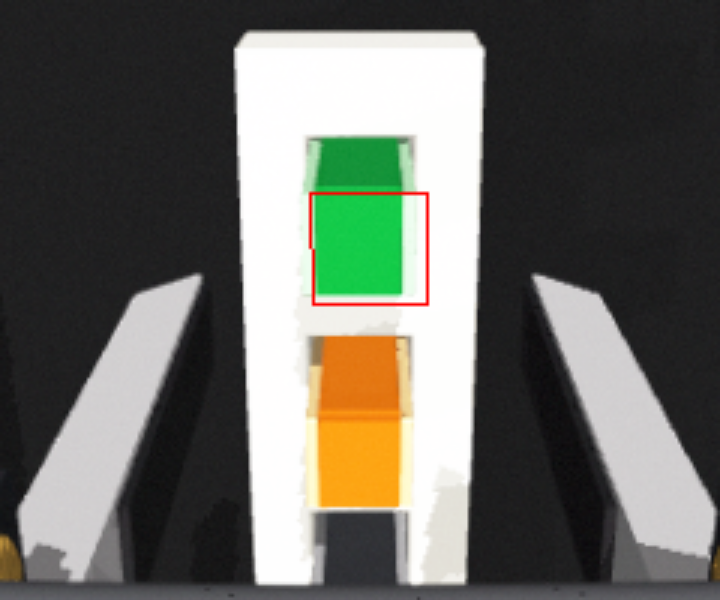

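Aligned, but the cell sits about 2 mm left of and 1 mm ahead of the finger line. I correct, descend and grip.

Call:
move_arm:
  increments:
    - [0.6,0.02,-0.036,0,0,0,0]
    - [0.6,0,0,0.5,0,0,0]
    - [0.6,0,0,0.5,0,0,0]
    - [0.6,0,0,0.3,0,0,0]
    - [0.6,0,0,0.12,0,0,0]
    - [0.3,0,0,0,0,0,0]
    - [0.2,0,0,0,0,0,0]
    - [0.1,0,0,0,0,0,0]
    - [0.1,0,0,0,0,0,0]
    - [0.1,0,0,0,0,0,0]
    - [0.1,0,0,0,0,0,0]
  force: 20

```text
time_s: 7.25
ee_pos: [0.4392, -0.202, 0.0335]
eef_rot: [3.141, 0.001, 2.011]
force: [-1.6, 0.2, 6.8]
grip_width: 0.0249
grip_force: 20.0
```

Call:
move_arm:
  increments:
    - [0.1,0,0,-0.1,0,0,0]
    - [0.1,0,0,-0.2,0,0,0]
    - [0.1,0,0,-0.4,0,0,0]
    - [0.1,0,0,-0.6,0,0,0]
    - [0.1,0,0,-0.6,0,0,0]
    - [0.1,0,0,-0.6,0,0,0]
    - [0.1,0,0,-0.6,0,0,0]
    - [0.1,0,0,-0.3,0,0,0]
    - [0.1,0,0,0,0,0,0]
    - [0.1,0,0,0,0,0,0]
    - [0.1,0,0,0,0,0,0]

```text
time_s: 8.35
ee_pos: [0.4385, -0.2016, 0.2019]
eef_rot: [-3.14, -0.001, 2.011]
force: [0.0, 0.0, -1.4]
grip_width: 0.0248
grip_force: 20.0
```

```bash
cat > k.py <<'E'
from h import *
p,_=shoot("wrist");cv2.imwrite("pics/w6.png",p["color"])
o=dict(eef_rot=[3.1405,0,1.571],ee_pos=[.4637,.0911,.0866]);T=wpose(p,o)
c=onz(p,T,503,117,.03);print("cross",c)
# floor line along y through cross: far (525,15), near (480,208)
a,b=onz(p,T,525,15,.03),onz(p,T,480,208,.03);d=a-b;print("yaw",np.arctan2(-d[0],d[1]))
o=dict(eef_rot=[3.133,-.001,1.571],ee_pos=[.4649,.0913,.2095]);T=wpose(p,o)
print(onz(p,T,439,111,.03));a,b=onz(p,T,450,50,.03),onz(p,T,429,168,.03);d=a-b;print("yaw",np.arctan2(-d[0],d[1]))
E
python3 k.py
```

```text
cross [0.58215101 0.16488997 0.03      ]
yaw -0.1289942843603291
[0.58118795 0.16552777 0.03      ]
yaw -0.10826816365568799
```

View pics/w6.png

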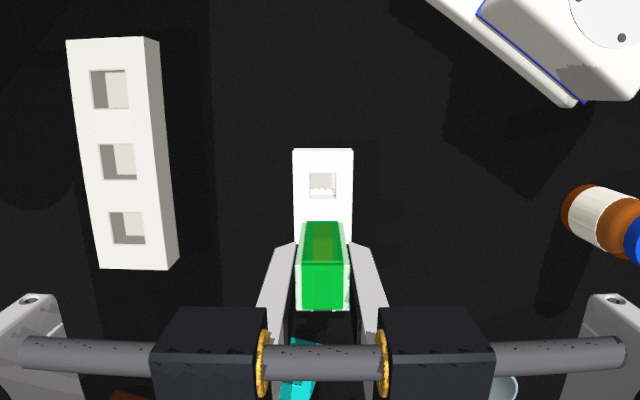

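Call:
move_arm:
  increments:
    - [0.1,0,0,0,0,0,0.142]
    - [0.1,0,0,0,0,0,0.142]
    - [0.1,0,0,0,0,0,0.142]
    - [0.1,0,0,0,0,0,0.142]
    - [0.1,0.3,0.1,0,0,0,0]
    - [0.1,0.6,0.16,0,0,0,0]
    - [0.1,0.7,0.2,0,0,0,0]
    - [0.1,0.7,0.2,0,0,0,0]
    - [0.1,0.7,0.2,0,0,0,0]
    - [0.1,0.7,0.2,0,0,0,0]
    - [0.1,0.7,0.2,0,0,0,0]
    - [0.1,0.7,0.2,0,0,0,0]
    - [0.1,0.7,0.2,0,0,0,0]
    - [0.1,0.7,0.13,0,0,0,0]
    - [0.1,0.7,0.1,0,0,0,0]
    - [0.1,0.45,0,0,0,0,0]
    - [0.1,0,0,0,0,0,0]
    - [0.1,0,0,0,0,0,0]
    - [0.1,0,0,0,0,0,0]

```text
time_s: 10.3
ee_pos: [0.5814, 0.1644, 0.2026]
eef_rot: [-3.141, 0.0, 1.442]
force: [-0.6, -1.4, -0.6]
grip_width: 0.0251
grip_force: 20.0
```

```bash
cat > l.py <<'E'
from h import *
o=ctrl.get_obs();print(o["ee_pos"],o["eef_rot"],o["grip_force"])
p,T=shoot("wrist");c=p["color"].copy()
def w(x,P): 
    c,s=np.cos(x[2]),np.sin(x[2]);P=np.array(P);return np.c_[x[0]+c*P[:,0]-s*P[:,1],x[1]+s*P[:,0]+c*P[:,1],P[:,2]]
# model lines with beam xy (.5818,.1655), yaw -.13
x=(.5818,.1655,-.13)
for col,P in(((0,0,255),[[0,-.06,.03],[0,.065,.03]]),((255,0,255),[[-.065,.065,.105],[.07,.065,.105],[.07,.175,.105]]),((255,255,0),[[0,.05,.097],[0,.065,.097]])):
    cv2.polylines(c,[proj(p,T,w(x,P)).round().astype(int)],False,col,1)
cv2.imwrite("pics/w7.png",c)
E
python3 l.py
```

```text
[0.58136703 0.16442821 0.20261789] [-3.14102243e+00  3.93850615e-04  1.44196012e+00] 19.995844066143036
```

View pics/w7.png

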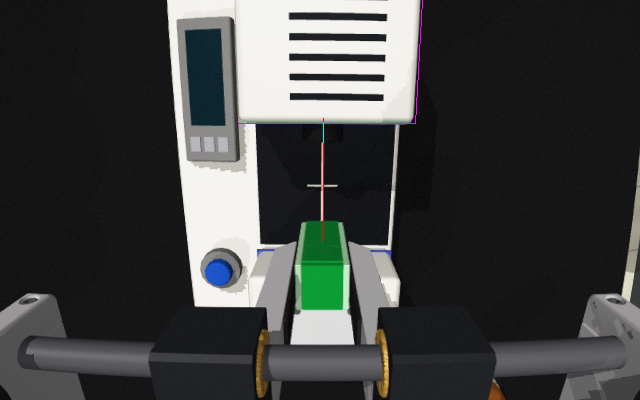

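The model overlay matches: the cross at (322,185) lies on the cell's centre line, and the yaw and lamp housing agree. I lower it into the bay.

Call:
move_arm:
  increments:
    - [0.1,0.02,0,0.2,0,0,0]
    - [0.1,0,0,0.4,0,0,0]
    - [0.1,0,0,0.4,0,0,0]
    - [0.1,0,0,0.4,0,0,0]
    - [0.1,0,0,0.4,0,0,0]
    - [0.1,0,0,0.4,0,0,0]
    - [0.1,0,0,0.2,0,0,0]
    - [0.1,0,0,0.1,0,0,0]
    - [0.1,0,0,0,0,0,0]
    - [0.1,0,0,0,0,0,0]
    - [0.1,0,0,0,0,0,0]
    - [0.1,0,0,0,0,0,0]

```text
time_s: 11.55
ee_pos: [0.5819, 0.1665, 0.0786]
eef_rot: [3.141, -0.0, 1.443]
force: [-0.1, -1.1, -0.8]
grip_width: 0.0251
grip_force: 20.0
```

```bash
cat > m.py <<'E'
from h import *
o=ctrl.get_obs();print(o["ee_pos"],o["eef_rot"],o["grip_force"],o["force"],np.abs(o["joint_vel"]).max())
for n in("scene","side"):
    p,T=shoot(n);X=np.array([[.5818,.1655,.08],[.5818,.1655,.05],[.5818,.1655,.11]]);q=proj(p,T,X);print(n,q.round())
    d=ctrl.cut_out("green_cell",p)
    for e in d[:2]:
        m=np.argwhere(e["mask"]);print(e["conf"],e["centre"],m.min(0),m.max(0))
    if n=="scene": cv2.imwrite("pics/s2.png",cv2.resize(p["color"][230:400,300:520],None,fx=3,fy=3))
E
python3 m.py
```

```text
[0.58186551 0.16652046 0.07857465] [ 3.14063936e+00 -3.57231767e-04  1.44283628e+00] 19.995826184749603 [-0.09005311 -1.09559584 -0.82211102] 0.004780588368302077
scene [[398. 326.]
 [396. 335.]
 [400. 317.]]
0.53 [330.6, 401.5] [314 391] [341 409]
side [[270. 120.]
 [271. 127.]
 [270. 112.]]
0.34 [208.8, 314.6] [200 311] [218 323]
```

View pics/s2.png

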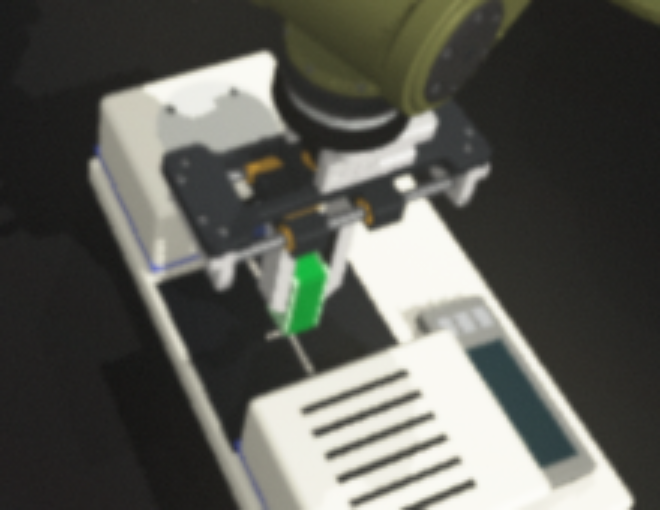

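The scene crop shows the cell upright in the fingers over the cross at (285,333), clear of the housings, and still. I hand in.

```bash
python3 -c "
from station import ctrl
print(ctrl.hand_in())"
```

```text
the job is handed in; nothing more can be done
None
```

The job is handed in: I zeroed the meter, then gripped the green cell by its frosted sides; the arm now holds it upright and still in mid-beam. The hand-in gave no verdict.

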